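# Show the tablet vial to the video nurse

## Robot

A 6-joint arm with a two-finger parallel gripper is mounted at the origin on the work surface. World frame = base frame: x ahead of the robot, y to its left, z up, the work surface at z = 0. Lengths are in m, angles in rad, forces in N, time in s.
With the tool pointing down it reaches from about 0.3 to 0.875 m from the base axis. Payload 6.4 kg.
Tool frame: the origin (TCP) lies midway between the tips of the shut fingers; the grasp point (between the pads) lies 19 mm behind it (ctrl.pinch_z is the distance from the TCP to the grasp point, in m); z points along the fingers, y is the line along which they close (so a half turn about z gives the same grasp; the last joint's range is limited). The gripper opens to 85 mm and grips with 20 to 120 N. Pads are 22 mm wide; open, the fingers measure 114 mm over their backs; the gripper's body (76 mm by 85 mm) begins 54 mm behind the grasp point. The pads swing forward as they close: fully open they stand 13 mm farther back than shut.
Start: joints at [0.936, 0.181, 1.607, -0, 1.354, -0.206], TCP at [0.239, 0.523, 0.231] pointing down, gripper open.
Joint ranges: [-2.99, 2.99], [-0.89, 2.07], [0.3, 2.58], [-1.14, 4.28], [0, 2.63], [-3.12, 3.12]. Speed limits (rad/s): [2.57, 2.57, 3.01, 3.14, 3.14, 3.14].

## Interface

Orientations are given as a unit quaternion [w, x, y, z].
In Python, from bench import ctrl gives the robot as it stands.
- The arm moves only by the tool apply_moves, never from a script. Its argument "moves" is a list of rows, each an object with "jaw": the opening, from 0 (shut) to 1 (fully open); "offset": the shift along the tool's x, y, z in mm, a list of three; "rot": the turn, a rotation vector about the tool's x, y, z in degrees, a list of three. In form: [{"jaw": jaw, "offset": [dx, dy, dz], "rot": [ax, ay, az]}, ...]. A call has exactly 5 rows; each row shifts and turns the commanded pose from where the row before left it, along the tool's axes as they then stand; what a row does not reach is not made up. A row lasts 1/8 s, in which the tool goes at most 62.5 mm and 10.7 degrees, less where a joint would pass 70% of its speed; a pose out of reach is approached as far as the arm can. A call is refused whole if a number of a shift passes 62.5 or a number of a turn 10.7, either way. A call with a gripper value outside its range is refused whole. The fingers move at their own pace and stop on an object; the grip force is fixed at half the most. Time passes only in rows, so rows that do not move let the fingers close, or fill a call up. It gives the time, the measured TCP pose, the force, the opening and the grip force at its end, in the units of the state.
- ctrl.get_obs(): the state, without advancing time (a new reading comes with each control period).
- ctrl.camera(name): name is "scene" or "top"; returns (picture, depth): 420x560x3 uint8, red, green, blue; 420x560 float32, m along the optical axis (not along the pixel's ray), 0 where there is no reading.
- ctrl.camera_params(name): a dict with "K" (3x3 intrinsics, pixels), "dist" ([k1, k2, p1, p2, k3] as OpenCV has them; the pictures are not rectified), "cam_to_world" (4x4, takes a point from camera to world coordinates). Camera axes: x right, y down, z forward; pixel columns grow to the right and rows downward; lengths in m; the calibration is good to about 2 mm. A picture is of the moment at which its call begins. camera_params takes no time and is no camera call.
- ctrl.hand_in(): hands the job in; it is judged then, once.
Trained networks look in the newest picture that a camera, given by its name, has taken for a name from the list of things; names that differ only in an ending like _2 or _b are one class to them, and where a whole thing is asked for, a point or a joint stands for the part that bears it (a point fixed in the world has none). Each returns a list of dicts, best first, with "score" (0 to 1); they miss things now and then, are a little off and sometimes report something else, mostly with a low value. They report only what shows in the picture. A call takes as long as a camera call.
- ctrl.outline_of(camera, target): "region" (420x560 bool, what is visible of it) and "position" ([column, row] in pixels, amid what is visible of it).
The state is a dict: "time_s": time; "q": joint angles; "dq": joint speeds; "joint_efforts": joint torques, N m; "eef_pos": TCP position; "eef_rot": TCP orientation; "wrist_force": force on the tool from outside, world axes, zero at the start; "torque": the same for the moment, N m; "opening": opening from 0.0 (shut) to 1.0 (fully open); "grasp_force": force on a finger pad.
Only numpy, scipy, OpenCV 4.12 (cv2) and the standard library are available. Lean on these libraries where they do the work, as an engineer would, in place of code of your own. Each camera call takes 0.05 s, during which the arm holds its last target. There are 200 camera calls.

## Task

The nurse on the video call wants to read the label of the tall slim tablet vial in the medicine box. Take the spectacle case off the box and lay it flat on bare table top without dropping it, then lift the vial out by its cap and hold it up to the phone: upright, the label about 13 cm straight in front of the lens, centred on it and turned squarely to it. Finish still holding it there by the cap, label uncovered; leave everything else where it stands.

Things in the scene. Friction and masses are not known exactly. Their poses are not given: they have to be found in the camera images.
- box: Open wooden medicine box, 142 (its x) x 172 (its y) x 95 mm high, walls and floor 6 mm, fixed to the table. Origin: centre of its underside. The vial and the jar stand inside, about 33 mm either side of the centre along the box's y; which is on which side varies.
- case: Brown hard spectacle case, 170 (its x) x 58 (its y) x 42 mm high, 100 to 170 g, loose, lying across the box's two long walls with its x roughly along the box's x, over the vial and the jar. Origin: centre of its underside.
- vial: Tall slim amber tablet vial with white cap, 50 to 90 g, upright in the box. 84 mm high: body 34 mm across up to 60 mm, cap 39 mm across from 60 to 84 mm. Origin: centre of its underside, z up; x points out through the middle of the label, which wraps the body's front from 8 to 46 mm up. A thumb lip juts 5.5 mm from the cap on that side. At the start the label faces the box's -y, up to 30 degrees off.
- label (a point): Middle of the label on the vial's front surface, 17.5 mm out from the vial's axis along the vial's x and 27 mm above its underside.
- jar: Bystander: wide low amber jar with a white cap, 52 mm in diameter and 61 mm high, standing in the box beside the vial. Origin: centre of its underside.
- stand: Telescopic phone stand, fixed: round base 96 mm across, centred 18 mm along +x from the origin, column behind the phone. Origin: on the table below the phone. It holds an upright phone (72 x 150 x 8 mm) whose screen faces the stand's -x; the height set on the column varies by 45 mm.
- lens (a point): The phone's front camera lens, at the top middle of the screen, 205 to 250 mm above the table. The lens looks level along its -x axis; z is up.
- view (a point): The point in the air 130 mm straight in front of the lens, at lens height: where the middle of the label belongs. Same axes as the lens.
- clock: Bystander: black alarm clock with a white dial, 50 x 130 x 102 mm high. Origin: centre of its underside.
- mug: Bystander: white mug, 80 mm across, 92 mm high, handle to 70 mm out on its +y side. Origin: centre of its underside.
- book: Bystander: paperback lying flat, 112 x 176 x 23 mm. Origin: centre of its underside.
- remote: Bystander: black remote control lying flat, 150 (its x) x 42 x 17 mm. Origin: centre of its underside.
- cream: Bystander: white cream pot with a metal lid, 62 mm across, 42 mm high. Origin: centre of its underside.
- candle: Bystander: candle in a glass, 72 mm across, 80 mm high. Origin: centre of its underside.
- bottle: Bystander: steel water bottle with a black cap, 68 mm across, 200 mm high. Origin: centre of its underside.

How it is judged:
On the way, in this order (a step that is already met when the one before it is completed fails the run):
1. the spectacle case lies flat on the table top, at rest and let go, the vial still standing in the box (height (world z) of case below 0.012 m and angle between case's own z axis and vertical below 0.15 rad and contact force between the fingers and case below 0.1 N and linear speed of case below 0.03 m/s and distance of vial from where it was at the start of the episode below 0.03 m and height (world z) of vial below 0.03 m), for 0.2 s.
2. the vial is lifted clear of the box in the fingers (height (world z) of vial above 0.1 m and contact force between the fingers and vial above 0.5 N), for 0.2 s.
At the end, for the whole second after the job is handed in: Vial held in the air by its cap (grasp 55 mm or more above its underside), still, upright within 11 deg, label middle within 30 mm of the point 130 mm before the lens and facing it within 15 deg, clear of stand, box and case; case flat, at rest, let go on the table; jar standing in the box (all of step 2 and z of the grasp point in the frame of vial above 0.055 m and angle between each of vial, jar's own z axis and vertical below 0.2 rad and distance between label and view below 0.03 m and angle between the x axis of vial and the x axis of lens, either way round below 0.26 rad and x of lens in the frame of vial above 0.08 m and contact force between vial and stand below 0.1 N and contact force between vial and box below 0.1 N and contact force between each of vial, the fingers and case below 0.1 N and linear speed of vial below 0.02 m/s and angular speed of vial below 0.15 rad/s and height (world z) of case below 0.012 m and angle between case's own z axis and vertical below 0.15 rad and linear speed of case below 0.03 m/s and distance of jar from where it was at the start of the episode below 0.03 m); the arm keeps its last pose, push and grip.
It fails at once if the spectacle case is dropped or flung (faster than 0.9 m/s) (linear speed of case above 0.9 m/s).
It fails at once if the wide jar is shifted by more than 30 mm or tipped over (distance of jar from where it was at the start of the episode above 0.03 m or angle between jar's own z axis and vertical above 0.35 rad).
It fails at once if the clock or the mug or the water bottle is shifted by more than 30 mm or tipped over (distance of any of clock, mug, bottle from where it was at the start of the episode above 0.03 m or angle between any of clock, mug, bottle's own z axis and vertical above 0.35 rad).
It fails at once if the book or the remote control is shifted by more than 30 mm or tipped over (distance of any of book, remote from where it was at the start of the episode above 0.03 m or angle between any of book, remote's own z axis and vertical above 0.35 rad).
It fails at once if the cream pot or the candle is shifted by more than 30 mm or tipped over (distance of any of cream, candle from where it was at the start of the episode above 0.03 m or angle between any of cream, candle's own z axis and vertical above 0.35 rad).
It also fails if it takes over 54 s, if anything falls off the work surface, if the arm or the gripper's body presses on something with over 40 N, if the wrist force passes 120 N, or if a joint passes its speed limit or range.

## Working session

There is one attempt and no reset: what is moved stays moved. The work goes in short steps, Python scripts to look and compute and a tool call to move; the robot and the scene stay as the last step left them, time stands still between calls to the robot, and variables do not carry over. Pictures are saved under pics/ and viewed, at most 10 in all, crops included, and the job is handed in when it is done.

Besides the shell and the picture viewer there is one more tool, called after "Request:" as name(argument=value, ...) on one line, values as JSON. apply_moves: Moves the arm, as the interface text tells. Its arguments: {"type":"object","properties":{"moves":{"type":"array"}},"required":["moves"]}

```bash
mkdir -p pics; cat > h.py <<'E'
import numpy as np, cv2
from bench import ctrl
def cloud(cam, d):
    p=ctrl.camera_params(cam);K=np.array(p['K']);T=np.array(p['cam_to_world'])
    v,u=np.mgrid[0:420,0:560]
    n=cv2.undistortPoints(np.stack([u,v],-1).reshape(-1,1,2).astype(float),K,np.array(p['dist'])).reshape(420,560,2)
    P=np.dstack([n*d[...,None],d])@T[:3,:3].T+T[:3,3]
    P[d<=0]=np.nan
    return P
def snap(cam,name=None):
    im,d=ctrl.camera(cam)
    if name: cv2.imwrite(f'pics/{name}.png',im[...,::-1])
    return im,d,cloud(cam,d)
E
python3 - <<'E'
from h import *
for c in ['scene','top']:
    im,d,P=snap(c,c+'0'); np.save(c+'0.npy',P); np.save(c+'0im.npy',im)
    print(c,np.array(ctrl.camera_params(c)['cam_to_world'])[:3].round(3).tolist())
    for n in ['box','case','vial','jar','stand','lens','clock','mug','book','remote','cream','candle','bottle']:
        o=ctrl.outline_of(c,n)
        for r in o[:1]:
            m=r['region'];Q=P[m];Q=Q[~np.isnan(Q[:,0])]
            if len(Q): print(n,round(r['score'],2),np.round(r['position']),m.sum(),'med',np.median(Q,0).round(3),'lo',np.percentile(Q,3,0).round(3),'hi',np.percentile(Q,97,0).round(3))
print(ctrl.get_obs()['time_s'],ctrl.get_obs()['eef_rot'])
E
```

```text
scene [[-0.47, 0.713, -0.521, 1.049], [0.883, 0.377, -0.281, 0.284], [-0.004, -0.592, -0.806, 0.957]]
box 0.94 [346. 257.] 3014 med [0.509 0.19  0.052] lo [0.417 0.079 0.002] hi [0.579 0.262 0.096]
case 0.83 [347. 238.] 1806 med [0.511 0.167 0.136] lo [0.425 0.123 0.102] hi [0.581 0.209 0.139]
jar 0.56 [357. 264.] 470 med [0.516 0.206 0.064] lo [0.486 0.181 0.014] hi [0.529 0.227 0.069]
stand 0.79 [167. 163.] 1703 med [ 0.502 -0.382  0.104] lo [ 0.456 -0.433  0.002] hi [ 0.534 -0.362  0.215]
lens 0.68 [165. 153.] 1187 med [ 0.5   -0.38   0.143] lo [ 0.407 -0.486  0.001] hi [ 0.533 -0.368  0.217]
clock 0.69 [455. 310.] 2228 med [0.558 0.45  0.099] lo [0.516 0.391 0.025] hi [0.587 0.506 0.103]
mug 0.88 [253. 280.] 1457 med [ 0.676 -0.007  0.049] lo [ 0.623 -0.043  0.001] hi [0.725 0.032 0.093]
book 0.65 [182. 256.] 2967 med [ 0.701 -0.202  0.022] lo [ 0.641 -0.295 -0.001] hi [ 0.751 -0.124  0.025]
remote 0.63 [226. 162.] 548 med [ 0.355 -0.284  0.015] lo [ 0.304 -0.336  0.002] hi [ 0.407 -0.229  0.02 ]
cream 0.59 [303. 197.] 453 med [ 0.392 -0.01   0.04 ] lo [ 0.358 -0.039  0.005] hi [
[... 999 characters left out ...]
.572 0.506 0.107]
mug 0.61 [279. 164.] 620 med [ 0.692 -0.003  0.028] lo [ 0.633 -0.039  0.   ] hi [0.72  0.03  0.094]
book 0.55 [342. 162.] 1812 med [ 0.692 -0.211  0.022] lo [ 0.639 -0.295  0.009] hi [ 0.748 -0.127  0.029]
remote 0.82 [366. 264.] 571 med [ 0.352 -0.283  0.018] lo [ 0.301 -0.339  0.009] hi [ 0.401 -0.23   0.023]
cream 0.52 [283. 257.] 274 med [ 0.379 -0.016  0.042] lo [ 0.354 -0.041  0.035] hi [0.405 0.013 0.048]
candle 0.98 [145. 247.] 533 med [0.418 0.434 0.053] lo [0.386 0.399 0.007] hi [0.447 0.469 0.083]
bottle 0.86 [227. 153.] 560 med [0.698 0.165 0.132] lo [0.679 0.14  0.014] hi [0.729 0.2   0.203]
1.4 [-1.68156109e-05  2.12757603e-01  9.77105011e-01 -8.44557815e-06]
```

View pics/scene0.png

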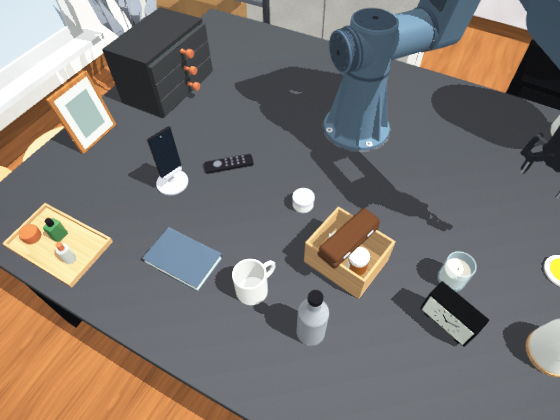

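```bash
python3 - <<'E'
from h import *
for c in ['scene','top']:
    P=np.load(c+'0.npy');x,y,z=P[...,0],P[...,1],P[...,2]
    def rect(m,n):
        Q=P[m]
        r=cv2.minAreaRect(Q[:,:2].astype(np.float32)*1000);print(c,n,m.sum(),np.round(r[0]),np.round(r[1]),round(r[2],1),'z',np.median(Q[:,2]).round(4))
        return Q
    reg=(x>.38)&(x<.62)&(y>.05)&(y<.3)
    rect(reg&(z>.125)&(z<.15),'casetop')
    rect(reg&(z>.09)&(z<.1),'boxrim')
    Q=rect(reg&(z>.055)&(z<.075),'jar z')
    s=(x>.4)&(x<.6)&(y<-.33)&(y>-.47)&(z>.1)
    Q=rect(s,'phone'); print('zmax',np.percentile(Q[:,2],[90,98,100]).round(4))
    p=Q[(Q[:,2]>.11)]
    cc=p[:,:2]-p[:,:2].mean(0);w=np.linalg.svd(cc,full_matrices=0)[2][0];t=cc@w
    print('dir',w.round(3),'ends',(p[:,:2].mean(0)+w*t.min()).round(3),(p[:,:2].mean(0)+w*t.max()).round(3))
im=np.load('scene0im.npy');cv2.imwrite('pics/c1.png',np.hstack([cv2.resize(im[190:310,285:405],(400,400),interpolation=3),cv2.resize(im[90:230,120:260],(400,400),interpolation=3)])[...,::-1])
E
```

```text
scene casetop 1476 [499. 165.] [ 59. 170.] 72.3 z 0.1361
scene boxrim 533 [503. 169.] [173. 160.] 79.0 z 0.0943
scene jar z 842 [498. 171.] [173. 142.] 79.0 z 0.0656
scene phone 874 [ 499. -382.] [14. 73.] 71.9 z 0.1652
zmax [0.2117 0.2184 0.2212]
dir [ 0.956 -0.294] ends [ 0.465 -0.369] [ 0.535 -0.391]
top casetop 1045 [497. 165.] [ 59. 170.] 72.1 z 0.1364
top boxrim 347 [495. 171.] [173. 142.] 78.8 z 0.0946
top jar z 196 [492. 169.] [168. 137.] 79.1 z 0.0668
top phone 310 [ 493. -394.] [37. 73.] 73.8 z 0.178
zmax [0.2189 0.2216 0.2254]
dir [-0.962  0.273] ends [ 0.532 -0.389] [ 0.462 -0.369]
```

View pics/top0.png

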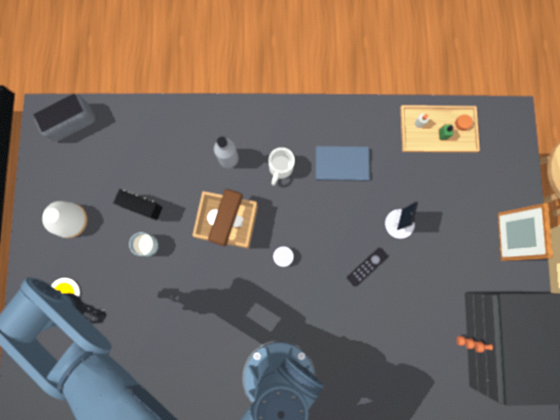

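View pics/c1.png

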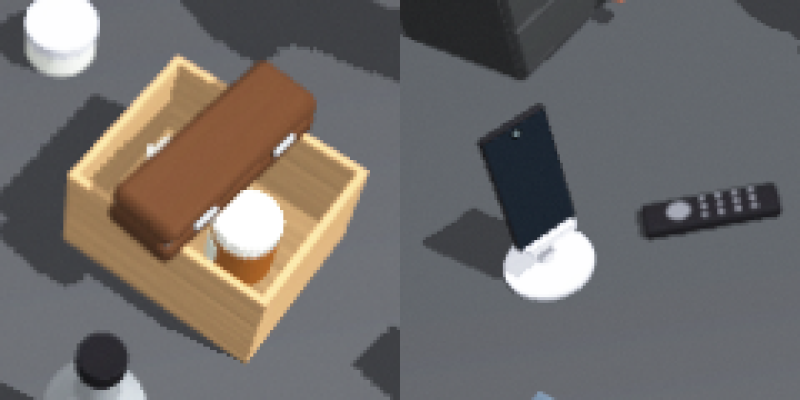

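The scene shows the case lying across the box and the jar on the box's +y side (scene px 357,264). The vial's lip or cap just shows at (331,234), so the vial is on the -y side. The phone faces +y, with its lens at about (161,136). I'll work out the lens position and the first moves.

```bash
cat >> h.py <<'E'
from scipy.spatial.transform import Rotation as R
def plan(pos,yaw,n=5):
    """rows (offset mm, rotz deg) to bring TCP to pos, tool y at world yaw (deg, mod 180), tool z down"""
    o=ctrl.get_obs();q=o['eef_rot'];A=R.from_quat([q[1],q[2],q[3],q[0]]);p=np.array(o['eef_pos'])
    M=A.as_matrix();cy=np.degrees(np.arctan2(M[1,1],M[0,1]))
    dy=(yaw-cy+90)%180-90
    print('t',o['time_s'],'pos',p.round(4),'tooly',round(cy,1),'tilt',np.degrees(np.arccos(-M[2,2])).round(2),'dyaw',round(dy,1),'open',round(o['opening'],3),'grasp',round(o['grasp_force'],2),'wf',np.round(o['wrist_force'],1),'q6',round(o['q'][5],2))
    d=(np.array(pos)-p)*1000
    for k in range(n):
        a=np.radians(cy+dy*k/n);ty=np.array([np.cos(a),np.sin(a),0]);tz=np.array([0,0,-1.]);tx=np.cross(ty,tz)
        s=d/n;print('  off',np.round([s@tx,s@ty,s@tz],1),'rotz',round(-dy/n,2))
E
python3 - <<'E'
from h import *
P=np.load('scene0.npy');im=np.load('scene0im.npy')
g=im.astype(int).sum(2)
s=g[128:146,152:172];i=np.unravel_index(np.argmax(cv2.GaussianBlur(s.astype(np.float32),(3,3),0)[3:-3,3:-3]),(12,14));v,u=i[0]+131,i[1]+155
print('lens px',u,v,im[v,u],np.nanmedian(P[v-1:v+2,u-1:u+2].reshape(-1,3),0))
plan((.498,.165,.18),72.2,8)
E
```

```text
lens px 155 131 [ 99 103 109] [ 0.33519512 -0.59349896  0.00091013]
t 1.4 pos [0.2391 0.523  0.2313] tooly 65.4 tilt 0.0 dyaw 6.8 open 1.0 grasp 0.0 wf [ 0.   0.6 -0.3] q6 -0.21
  off [-48.  -27.2   6.4] rotz -0.85
  off [-47.6 -27.9   6.4] rotz -0.85
  off [-47.2 -28.6   6.4] rotz -0.85
  off [-46.8 -29.3   6.4] rotz -0.85
  off [-46.4 -30.    6.4] rotz -0.85
  off [-45.9 -30.7   6.4] rotz -0.85
  off [-45.4 -31.4   6.4] rotz -0.85
  off [-45.  -32.    6.4] rotz -0.85
```

Request:
apply_moves(moves=[{"jaw": 1, "offset": [-48, -27, 5], "rot": [0, 0, -0.85]}, {"jaw": 1, "offset": [-48, -28, 5], "rot": [0, 0, -0.85]}, {"jaw": 1, "offset": [-47, -29, 5], "rot": [0, 0, -0.85]}, {"jaw": 1, "offset": [-47, -29, 5], "rot": [0, 0, -0.85]}, {"jaw": 1, "offset": [-46, -30, 5], "rot": [0, 0, -0.85]}])

```text
time_s: 2.02
eef_pos: [0.4019, 0.298, 0.2064]
eef_rot: [0.0, 0.176, 0.984, 0.0]
wrist_force: [0.7, 0.7, 0.1]
opening: 1.002
grasp_force: 0.0
```

```bash
python3 - <<'E'
from h import *
P=np.load('scene0.npy');im=np.load('scene0im.npy')
for v in range(134,140): print([int(im[v,u].sum()) for u in range(157,166)], P[v,160].round(4))
plan((.498,.165,.15),72.2,5)
E
```

```text
[152, 126, 107, 111, 112, 115, 116, 113, 113] [ 0.4941 -0.3828  0.2093]
[131, 136, 95, 202, 120, 94, 113, 114, 112] [ 0.4978 -0.3796  0.2102]
[111, 105, 181, 382, 296, 133, 109, 115, 111] [ 0.501  -0.3769  0.2105]
[114, 88, 172, 387, 257, 120, 111, 117, 114] [ 0.5003 -0.3791  0.2054]
[113, 113, 74, 64, 109, 119, 114, 109, 112] [ 0.5005 -0.38    0.2016]
[110, 116, 113, 113, 112, 113, 114, 112, 115] [ 0.4985 -0.3837  0.1947]
t 2.025 pos [0.4019 0.298  0.2064] tooly 69.7 tilt 0.05 dyaw 2.5 open 1.002 grasp 0.0 wf [0.7 0.7 0.1] q6 -0.82
  off [-27.2 -18.3  11.3] rotz -0.5
  off [-27.1 -18.5  11.3] rotz -0.5
  off [-26.9 -18.8  11.3] rotz -0.5
  off [-26.8 -19.   11.3] rotz -0.5
  off [-26.6 -19.2  11.3] rotz -0.5
```

Request:
apply_moves(moves=[{"jaw": 1, "offset": [-34, -23, 14], "rot": [0, 0, -0.6]}, {"jaw": 1, "offset": [-34, -23, 14], "rot": [0, 0, -0.6]}, {"jaw": 1, "offset": [-33, -24, 14], "rot": [0, 0, -0.6]}, {"jaw": 1, "offset": [-33, -24, 14], "rot": [0, 0, -0.6]}, {"jaw": 1, "offset": [0, 0, 0], "rot": [0, 0, 0]}])

```text
time_s: 2.65
eef_pos: [0.4968, 0.164, 0.1492]
eef_rot: [-0.001, 0.158, 0.988, -0.0]
wrist_force: [-1.3, -0.0, -0.1]
opening: 1.001
grasp_force: 0.0
```

```bash
python3 - <<'E'
from h import *
plan((.498,.165,.100),72.2,4)
E
```

```text
t 2.65 pos [0.4968 0.164  0.1492] tooly 71.9 tilt 0.1 dyaw 0.3 open 1.001 grasp 0.0 wf [-1.3 -0.  -0.1] q6 -1.16
  off [-0.2  0.3 12.3] rotz -0.08
  off [-0.2  0.3 12.3] rotz -0.08
  off [-0.2  0.3 12.3] rotz -0.08
  off [-0.2  0.3 12.3] rotz -0.08
```

Request:
apply_moves(moves=[{"jaw": 1, "offset": [0, 0, 16], "rot": [0, 0, 0]}, {"jaw": 1, "offset": [0, 1, 16], "rot": [0, 0, 0]}, {"jaw": 1, "offset": [0, 0, 16], "rot": [0, 0, 0]}, {"jaw": 1, "offset": [0, 0, 0], "rot": [0, 0, 0]}, {"jaw": 0.5, "offset": [0, 0, 0], "rot": [0, 0, 0]}])

```text
time_s: 3.28
eef_pos: [0.4965, 0.1674, 0.1024]
eef_rot: [0.0, 0.155, 0.988, -0.0]
wrist_force: [0.3, 0.2, 0.1]
opening: 0.817
grasp_force: 0.0
```

Request:
apply_moves(moves=[{"jaw": 0.4, "offset": [0, 0, 0], "rot": [0, 0, 0]}, {"jaw": 0.4, "offset": [0, 0, 0], "rot": [0, 0, 0]}, {"jaw": 0.4, "offset": [0, 0, 0], "rot": [0, 0, 0]}, {"jaw": 0.4, "offset": [0, 0, 0], "rot": [0, 0, 0]}, {"jaw": 0.4, "offset": [0, 0, 0], "rot": [0, 0, 0]}])

```text
time_s: 3.9
eef_pos: [0.4972, 0.1673, 0.1032]
eef_rot: [0.001, 0.156, 0.988, 0.0]
wrist_force: [0.0, 0.1, 5.8]
opening: 0.676
grasp_force: 64.8
```

Request:
apply_moves(moves=[{"jaw": 0.4, "offset": [0, 0, -5], "rot": [0, 0, 0]}, {"jaw": 0.4, "offset": [0, 0, -10], "rot": [0, 0, 0]}, {"jaw": 0.4, "offset": [0, 0, -20], "rot": [0, 0, 0]}, {"jaw": 0.4, "offset": [0, 0, -20], "rot": [0, 0, 0]}, {"jaw": 0.4, "offset": [0, 0, -5], "rot": [0, 0, 0]}])

```text
time_s: 4.53
eef_pos: [0.4973, 0.1672, 0.1639]
eef_rot: [0.001, 0.156, 0.988, 0.0]
wrist_force: [-0.1, 0.0, -2.0]
opening: 0.668
grasp_force: 64.2
```

```bash
python3 - <<'E'
from h import *
plan((.52,-.10,.155),72.2,8)
E
```

```text
t 4.525 pos [0.4973 0.1672 0.1639] tooly 72.1 tilt 0.15 dyaw 0.1 open 0.668 grasp 64.24 wf [-0.1  0.  -2. ] q6 -1.16
  off [-13.  -30.9   1.1] rotz -0.01
  off [-13.  -30.9   1.1] rotz -0.01
  off [-13.  -30.9   1.1] rotz -0.01
  off [-13.  -30.9   1.1] rotz -0.01
  off [-12.9 -30.9   1.1] rotz -0.01
  off [-12.9 -30.9   1.1] rotz -0.01
  off [-12.9 -30.9   1.1] rotz -0.01
  off [-12.9 -30.9   1.1] rotz -0.01
```

Request:
apply_moves(moves=[{"jaw": 0.4, "offset": [-6, -15, 0], "rot": [0, 0, 0]}, {"jaw": 0.4, "offset": [-13, -31, 0], "rot": [0, 0, 0]}, {"jaw": 0.4, "offset": [-13, -31, 0], "rot": [0, 0, 0]}, {"jaw": 0.4, "offset": [-13, -31, 0], "rot": [0, 0, 0]}, {"jaw": 0.4, "offset": [-13, -31, 0], "rot": [0, 0, 0]}])

```text
time_s: 5.15
eef_pos: [0.5079, 0.0152, 0.1611]
eef_rot: [-0.001, 0.156, 0.988, -0.0]
wrist_force: [-0.2, -0.6, -1.3]
opening: 0.672
grasp_force: 64.3
```

Request:
apply_moves(moves=[{"jaw": 0.4, "offset": [-13, -31, 0], "rot": [0, 0, 0]}, {"jaw": 0.4, "offset": [-13, -31, 0], "rot": [0, 0, 0]}, {"jaw": 0.4, "offset": [-13, -30, 0], "rot": [0, 0, 0]}, {"jaw": 0.4, "offset": [-6, -16, 0], "rot": [0, 0, 0]}, {"jaw": 0.4, "offset": [0, 0, 0], "rot": [0, 0, 0]}])

```text
time_s: 5.78
eef_pos: [0.5178, -0.1005, 0.1616]
eef_rot: [-0.001, 0.157, 0.988, 0.0]
wrist_force: [0.6, 0.2, -0.9]
opening: 0.665
grasp_force: 64.3
```

```bash
python3 - <<'E'
from h import *
im,d,P=snap('scene','s1')
r=ctrl.outline_of('scene','case')
Q=P[r[0]['region']];Q=Q[~np.isnan(Q[:,0])]
print(r[0]['score'],np.percentile(Q,[2,50,98],axis=0).round(4))
a=np.radians(-18);c=np.array([.52,-.1])
t=(Q[:,:2]-c)@[np.cos(a),np.sin(a)];m=Q[:,2]>np.median(Q[:,2])-.004
print('slope',np.polyfit(t[m],Q[m,2],1),t.min(),t.max())
plan((.52,-.10,.01),72.2,8)
cv2.imwrite('pics/c2.png',np.hstack([cv2.resize(im[130:290,220:400],(400,356),interpolation=3),cv2.resize(im[200:280,310:400],(400,356),interpolation=3)])[...,::-1])
E
```

```text
0.55 [[ 0.4465 -0.1438  0.1621]
 [ 0.5562 -0.0996  0.1936]
 [ 0.6037 -0.054   0.1977]]
slope [-0.00346577  0.19473923] -0.0823847648967865 0.08528347097042284
t 5.875 pos [ 0.5179 -0.0989  0.1618] tooly 72.1 tilt 0.08 dyaw 0.1 open 0.667 grasp 64.26 wf [ 0.8  0.2 -1.2] q6 -1.67
  off [-0.3 -0.1 19. ] rotz -0.02
  off [-0.3 -0.1 19. ] rotz -0.02
  off [-0.3 -0.1 19. ] rotz -0.02
  off [-0.3 -0.1 19. ] rotz -0.02
  off [-0.3 -0.1 19. ] rotz -0.02
  off [-0.3 -0.1 19. ] rotz -0.02
  off [-0.3 -0.1 19. ] rotz -0.02
  off [-0.3 -0.1 19. ] rotz -0.02
```

View pics/c2.png

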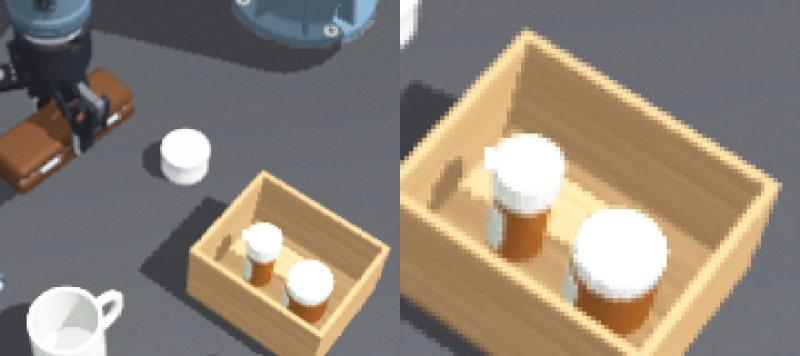

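Request:
apply_moves(moves=[{"jaw": 0.4, "offset": [0, 0, 20], "rot": [0, 0, 0]}, {"jaw": 0.4, "offset": [0, 0, 35], "rot": [0, 0, 0]}, {"jaw": 0.4, "offset": [0, 0, 35], "rot": [0, 0, 0]}, {"jaw": 0.4, "offset": [0, 0, 30], "rot": [0, 0, 0]}, {"jaw": 0.4, "offset": [0, 0, 18], "rot": [0, 0, 0]}])

```text
time_s: 6.5
eef_pos: [0.5175, -0.0979, 0.0227]
eef_rot: [-0.001, 0.155, 0.988, 0.0]
wrist_force: [0.8, 0.4, -2.4]
opening: 0.672
grasp_force: 64.3
```

Request:
apply_moves(moves=[{"jaw": 0.4, "offset": [0, 0, 6], "rot": [0, 0, 0]}, {"jaw": 0.4, "offset": [0, 0, 4], "rot": [0, 0, 0]}, {"jaw": 0.4, "offset": [0, 0, 2], "rot": [0, 0, 0]}, {"jaw": 0.4, "offset": [0, 0, 0], "rot": [0, 0, 0]}, {"jaw": 0.4, "offset": [0, 0, 0], "rot": [0, 0, 0]}])

```text
time_s: 7.12
eef_pos: [0.5188, -0.0997, 0.0128]
eef_rot: [0.0, 0.156, 0.988, -0.0]
wrist_force: [0.8, -0.5, -0.5]
opening: 0.669
grasp_force: 64.3
```

```bash
cat > vial.py <<'E'
from h import *
P=None
cp=[]
for c in ['scene','top']:
    im,d,P=snap(c); x,y,z=P.transpose(2,0,1)
    m=(z>.082)&(z<.1)&(np.hypot(x-.491,y-.139)<.045)&(im.min(2)>140)
    Q=P[m]
    if len(Q)<8: print(c,'few',len(Q)); continue
    ang=np.radians(79);u=np.array([np.cos(ang),np.sin(ang)])
    (cx,cy),r=cv2.minEnclosingCircle((Q[:,:2]*1000).astype(np.float32))
    med=np.median(Q,0)
    dd=Q[:,:2]-med[:2];rr=np.hypot(*dd.T);f=rr>np.sort(rr)[-max(4,len(rr)//40)]
    print(c,len(Q),'med',med.round(4),'encl',round(cx),round(cy),round(r,1),'far',np.degrees(np.arctan2(dd[f,1],dd[f,0])).round(),(rr[f]*1000).round(1))
    np.save(c+'cap.npy',Q)
E
python3 vial.py; python3 -c "
from h import *
plan((.52,-.10,.01),72.2,1)"
```

```text
scene 191 med [0.4934 0.1376 0.0894] encl 493 135 22.3 far [-94. -87. -68.] [24.8 23.6 24.3]
top 126 med [0.4916 0.1379 0.0897] encl 490 135 21.8 far [-66. -73. -89.] [23.6 22.5 24.7]
t 7.225 pos [ 0.5187 -0.0997  0.0127] tooly 72.1 tilt 0.04 dyaw 0.1 open 0.671 grasp 64.26 wf [ 0.4 -0.4 -1.6] q6 -1.67
  off [-1.4  0.1  2.7] rotz -0.12
```

Request:
apply_moves(moves=[{"jaw": 0.4, "offset": [0, 0, 2], "rot": [0, 0, 0]}, {"jaw": 0.4, "offset": [0, 0, 2], "rot": [0, 0, 0]}, {"jaw": 0.4, "offset": [0, 0, 0], "rot": [0, 0, 0]}, {"jaw": 0.4, "offset": [0, 0, 0], "rot": [0, 0, 0]}, {"jaw": 0.4, "offset": [0, 0, 0], "rot": [0, 0, 0]}])

```text
time_s: 7.85
eef_pos: [0.5185, -0.0996, 0.0082]
eef_rot: [0.0, 0.156, 0.988, -0.0]
wrist_force: [0.3, -0.3, -2.0]
opening: 0.669
grasp_force: 64.2
```

Request:
apply_moves(moves=[{"jaw": 0.4, "offset": [0, 0, 1], "rot": [0, 0, 0]}, {"jaw": 0.4, "offset": [0, 0, 1], "rot": [0, 0, 0]}, {"jaw": 0.4, "offset": [0, 0, 0], "rot": [0, 0, 0]}, {"jaw": 0.4, "offset": [0, 0, 0], "rot": [0, 0, 0]}, {"jaw": 0.4, "offset": [0, 0, 0], "rot": [0, 0, 0]}])

```text
time_s: 8.48
eef_pos: [0.5185, -0.0996, 0.0082]
eef_rot: [-0.0, 0.156, 0.988, -0.0]
wrist_force: [-8.7, 1.5, 20.3]
opening: 0.667
grasp_force: 66.9
```

Touched down, so I'll open and rise.

Request:
apply_moves(moves=[{"jaw": 0.4, "offset": [0, 0, -1], "rot": [0, 0, 0]}, {"jaw": 0.8, "offset": [0, 0, -1], "rot": [0, 0, 0]}, {"jaw": 1, "offset": [0, 0, 0], "rot": [0, 0, 0]}, {"jaw": 1, "offset": [0, 0, 0], "rot": [0, 0, 0]}, {"jaw": 1, "offset": [0, 0, 0], "rot": [0, 0, 0]}])

```text
time_s: 9.1
eef_pos: [0.5184, -0.0995, 0.0081]
eef_rot: [-0.0, 0.156, 0.988, 0.0]
wrist_force: [-0.5, 0.1, 0.0]
opening: 1.002
grasp_force: 0.0
```

Request:
apply_moves(moves=[{"jaw": 1, "offset": [0, 0, -20], "rot": [0, 0, 0]}, {"jaw": 1, "offset": [0, 0, -40], "rot": [0, 0, 0]}, {"jaw": 1, "offset": [0, 0, -50], "rot": [0, 0, 0]}, {"jaw": 1, "offset": [0, 0, -50], "rot": [0, 0, 0]}, {"jaw": 1, "offset": [0, 0, -10], "rot": [0, 0, 0]}])

```text
time_s: 9.72
eef_pos: [0.5207, -0.1004, 0.1824]
eef_rot: [0.004, 0.156, 0.988, -0.001]
wrist_force: [0.5, -0.2, -0.9]
opening: 0.999
grasp_force: 0.0
```

```bash
python3 - <<'E'
from h import *
from scipy.optimize import minimize
im,d,P=snap('scene','s2')
r=ctrl.outline_of('scene','case');Q=P[r[0]['region']];Q=Q[~np.isnan(Q[:,0])];print('case',r[0]['score'],np.percentile(Q,[2,50,98],axis=0).round(4))
# fit vial yaw: disc r19.5 + lip on rasterised cap-top points
for c in ['scene','top']:
    Q=np.load(c+'cap.npy')[:,:2]*1000
    best=[]
    for cx in np.arange(486,498,1.):
     for cy in np.arange(132,144,1.):
      D=Q-[cx,cy];rr=np.hypot(*D.T)
      out=rr>20.5
      if out.sum()<2: continue
      a=np.arctan2(D[out,1].mean(),D[out,0].mean())
      da=np.abs((np.arctan2(D[out,1],D[out,0])-a+np.pi)%(2*np.pi)-np.pi)
      best.append(((da>.45).sum()*1.0+ abs(rr[~out].max()-19.5)-.15*out.sum(),cx,cy,round(np.degrees(a)),int(out.sum())))
    print(c,sorted(best)[:6])
m=(P[...,2]>.02)&(P[...,2]<.06)&(np.hypot(P[...,0]-.492,P[...,1]-.1375)<.024)
wh=m&(im.min(2)>120);print('label px',wh.sum(),np.median(P[wh],0).round(4) if wh.any() else 0, 'amber', np.median(P[m&(im.min(2)<90)],0).round(4))
plan((.492,.1375,.17),-10,10)
cv2.imwrite('pics/c3.png',cv2.resize(im[215:265,315:365],(600,600),interpolation=3)[...,::-1])
E
```

```text
case 0.68 [[ 0.4482 -0.1458  0.0007]
 [ 0.5318 -0.0954  0.0403]
 [ 0.6039 -0.0553  0.045 ]]
scene [(np.float64(-0.9899399883553306), np.float64(492.0), np.float64(139.0), -77, 12), (np.float64(-0.6943332483744), np.float64(492.0), np.float64(138.0), -77, 11), (np.float64(-0.6444782648030589), np.float64(493.0), np.float64(138.0), -82, 10), (np.float64(-0.40720169545720775), np.float64(492.0), np.float64(137.0), -77, 8), (np.float64(-0.2868681702330811), np.float64(492.0), np.float64(140.0), -77, 15), (np.float64(0.24443888575523864), np.float64(492.0), np.float64(141.0), -81, 24)]
top [(np.float64(-0.7739227038648118), np.float64(489.0), np.float64(138.0), -74, 7), (np.float64(-0.37965798945527784), np.float64(490.0), np.float64(139.0), -77, 7), (np.float64(-0.21774737571512182), np.float64(490.0), np.float64(138.0), -78, 6), (np.float64(-0.2132361058439627), np.float64(491.0), np.float64(138.0), -80, 6), (np.float64(-0.19828967159213784), np.float64(488.0), np.float64(141.0), -68, 14), (np.float64(-0.08030373149813319), np.float64(489.0), np.float64(139.0), -74, 7)]
label px 36 [0.5047 0.1288 0.0404] amber [0.5054 0.1462 0.0408]
t 9.825 pos [ 0.5192 -0.0999  0.1796] tooly 72.1 tilt 0.16 dyaw -82.1 open 1.0 grasp 0.0 wf [ 0.3  1.  -0.6] q6 -1.67
  off [ 9.9 21.7  1. ] rotz 8.21
  off [12.9 20.1  1. ] rotz 8.21
  off [15.6 18.1  1. ] rotz 8.21
  off [18.1 15.6  1. ] rotz 8.21
  off [20.1 12.9  1. ] rotz 8.21
  off [21.7  9.9  1. ] rotz 8.21
  off [22.9  6.7  1. ] rotz 8.21
  off [23.7  3.4  1. ] rotz 8.21
  off [23.9 -0.1  1. ] rotz 8.21
  off [23.6 -3.5  1. ] rotz 8.21
```

View pics/s2.png

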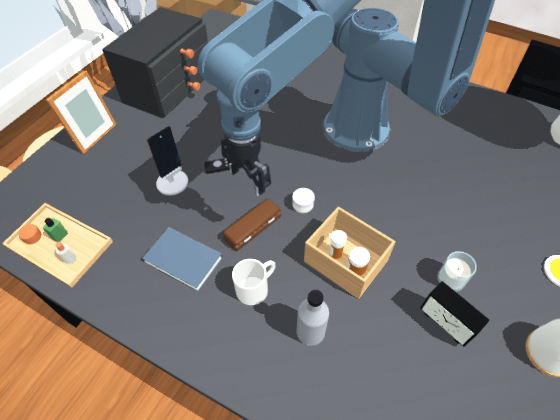

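View pics/c3.png

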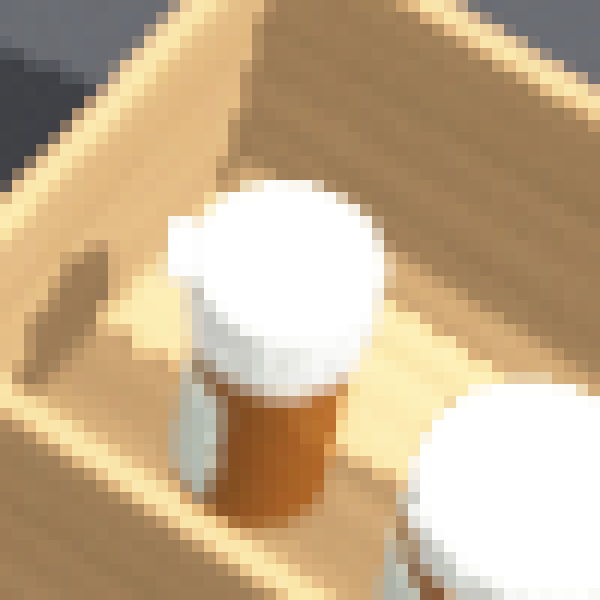

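```bash
python3 -c "
from h import *
plan((.491,.138,.15),12,9)"
```

```text
t 9.825 pos [ 0.5192 -0.0999  0.1796] tooly 72.1 tilt 0.16 dyaw -60.1 open 1.0 grasp 0.0 wf [ 0.3  1.  -0.6] q6 -1.67
  off [11.1 24.2  3.3] rotz 6.68
  off [13.8 22.7  3.3] rotz 6.68
  off [16.4 21.   3.3] rotz 6.68
  off [18.7 18.9  3.3] rotz 6.68
  off [20.8 16.6  3.3] rotz 6.68
  off [22.6 14.1  3.3] rotz 6.68
  off [24.1 11.4  3.3] rotz 6.68
  off [25.2  8.5  3.3] rotz 6.68
  off [26.   5.5  3.3] rotz 6.68
```

Request:
apply_moves(moves=[{"jaw": 0.7, "offset": [11, 24, 3], "rot": [0, 0, 6.7]}, {"jaw": 0.7, "offset": [14, 23, 3], "rot": [0, 0, 6.7]}, {"jaw": 0.7, "offset": [16, 21, 3], "rot": [0, 0, 6.7]}, {"jaw": 0.7, "offset": [19, 19, 3], "rot": [0, 0, 6.7]}, {"jaw": 0.7, "offset": [21, 17, 3], "rot": [0, 0, 6.7]}])

```text
time_s: 10.45
eef_pos: [0.5015, 0.0342, 0.1607]
eef_rot: [-0.002, 0.436, 0.9, -0.001]
wrist_force: [0.8, -0.6, 0.6]
opening: 0.7
grasp_force: 0.0
```

Request:
apply_moves(moves=[{"jaw": 0.7, "offset": [23, 14, 3], "rot": [0, 0, 6.7]}, {"jaw": 0.7, "offset": [24, 11, 3], "rot": [0, 0, 6.7]}, {"jaw": 0.7, "offset": [25, 8, 3], "rot": [0, 0, 6.7]}, {"jaw": 0.7, "offset": [26, 5, 3], "rot": [0, 0, 6.7]}, {"jaw": 0.7, "offset": [0, 0, 0], "rot": [0, 0, 0]}])

```text
time_s: 11.08
eef_pos: [0.4875, 0.1396, 0.1488]
eef_rot: [-0.002, 0.63, 0.777, -0.001]
wrist_force: [-0.1, -0.4, 0.3]
opening: 0.697
grasp_force: 0.0
```

```bash
python3 -c "
from h import *
plan((.491,.138,.13),12,2)"
```

```text
t 11.075 pos [0.4875 0.1396 0.1488] tooly 11.9 tilt 0.27 dyaw 0.1 open 0.697 grasp 0.0 wf [-0.1 -0.4  0.3] q6 -0.16
  off [-1.1  1.5  9.4] rotz -0.04
  off [-1.1  1.5  9.4] rotz -0.04
```

Request:
apply_moves(moves=[{"jaw": 0.7, "offset": [-2, 3, 25], "rot": [0, 0, 0]}, {"jaw": 0.7, "offset": [0, 0, 25], "rot": [0, 0, 0]}, {"jaw": 0.7, "offset": [0, 0, 25], "rot": [0, 0, 0]}, {"jaw": 0.7, "offset": [0, 0, 15], "rot": [0, 0, 0]}, {"jaw": 0.7, "offset": [0, 0, 0], "rot": [0, 0, 0]}])

```text
time_s: 11.7
eef_pos: [0.4916, 0.1365, 0.0597]
eef_rot: [-0.001, 0.631, 0.776, -0.001]
wrist_force: [-0.3, 0.2, 0.2]
opening: 0.701
grasp_force: 0.0
```

```bash
python3 -c "
from h import *
plan((.491,.138,.058),12,1)"
```

```text
t 11.7 pos [0.4916 0.1365 0.0597] tooly 11.8 tilt 0.21 dyaw 0.2 open 0.701 grasp 0.0 wf [-0.3  0.2  0.2] q6 -0.17
  off [ 1.6 -0.3  1.7] rotz -0.21
```

Request:
apply_moves(moves=[{"jaw": 0.55, "offset": [0, 0, 0], "rot": [0, 0, 0]}, {"jaw": 0.2, "offset": [0, 0, 0], "rot": [0, 0, 0]}, {"jaw": 0.2, "offset": [0, 0, 0], "rot": [0, 0, 0]}, {"jaw": 0.2, "offset": [0, 0, 0], "rot": [0, 0, 0]}, {"jaw": 0.2, "offset": [0, 0, 0], "rot": [0, 0, 0]}])

```text
time_s: 12.32
eef_pos: [0.4936, 0.137, 0.0624]
eef_rot: [0.001, 0.631, 0.776, 0.0]
wrist_force: [-0.3, -0.6, 5.5]
opening: 0.434
grasp_force: 59.7
```

Request:
apply_moves(moves=[{"jaw": 0.2, "offset": [0, 0, -10], "rot": [0, 0, 0]}, {"jaw": 0.2, "offset": [0, 0, -25], "rot": [0, 0, 0]}, {"jaw": 0.2, "offset": [0, 0, -40], "rot": [0, 0, 0]}, {"jaw": 0.2, "offset": [0, 0, -50], "rot": [0, 0, 0]}, {"jaw": 0.2, "offset": [0, 0, -45], "rot": [0, 0, 0]}])

```text
time_s: 12.95
eef_pos: [0.493, 0.1371, 0.2337]
eef_rot: [0.001, 0.631, 0.776, 0.001]
wrist_force: [-0.2, 0.8, -0.7]
opening: 0.439
grasp_force: 60.2
```

```bash
python3 - <<'E'
from h import *
im,d,P=snap('scene','s3')
for n in ['vial','jar']:
    for r in ctrl.outline_of('scene',n)[:2]:
        Q=P[r['region']];Q=Q[~np.isnan(Q[:,0])];print(n,r['score'],r['position'],np.percentile(Q,[2,50,98],axis=0).round(3).tolist())
plan((.542,-.237,.235),-16.6,13)
E
```

```text
vial 0.7 [347.4, 208.7] [[0.294, 0.114, 0.0], [0.504, 0.149, 0.211], [0.524, 0.158, 0.289]]
vial 0.68 [225.2, 161.4] [[0.305, -0.345, -0.001], [0.357, -0.286, 0.015], [0.408, -0.229, 0.02]]
jar 0.66 [360.2, 263.5] [[0.483, 0.179, 0.017], [0.516, 0.205, 0.065], [0.529, 0.227, 0.07]]
jar 0.63 [344.8, 213.2] [[0.49, 0.129, 0.181], [0.505, 0.148, 0.209], [0.509, 0.157, 0.261]]
t 13.1 pos [0.4948 0.1372 0.2349] tooly 11.8 tilt 0.41 dyaw -28.4 open 0.44 grasp 60.19 wf [-0.2 -0.  -1. ] q6 -0.17
  off [-28.9  -2.3  -0. ] rotz 2.18
  off [-29.   -1.2  -0. ] rotz 2.18
  off [-29.   -0.1  -0. ] rotz 2.18
  off [-29.   1.  -0.] rotz 2.18
  off [-28.9   2.1  -0. ] rotz 2.18
  off [-28.8   3.2  -0. ] rotz 2.18
  off [-28.7   4.3  -0. ] rotz 2.18
  off [-28.5   5.4  -0. ] rotz 2.18
  off [-28.3   6.5  -0. ] rotz 2.18
  off [-28.    7.5  -0. ] rotz 2.18
  off [-27.7   8.6  -0. ] rotz 2.18
  off [-27.4   9.6  -0. ] rotz 2.18
  off [-27.   10.7  -0. ] rotz 2.18
```

Request:
apply_moves(moves=[{"jaw": 0.2, "offset": [-15, -1, 0], "rot": [0, 0, 1.1]}, {"jaw": 0.2, "offset": [-29, -2, 0], "rot": [0, 0, 2.2]}, {"jaw": 0.2, "offset": [-29, -1, 0], "rot": [0, 0, 2.2]}, {"jaw": 0.2, "offset": [-29, 0, 0], "rot": [0, 0, 2.2]}, {"jaw": 0.2, "offset": [-29, 1, 0], "rot": [0, 0, 2.2]}])

```text
time_s: 13.72
eef_pos: [0.5068, 0.0051, 0.2293]
eef_rot: [-0.002, 0.696, 0.718, -0.001]
wrist_force: [-0.2, 0.8, -1.3]
opening: 0.439
grasp_force: 60.1
```

Request:
apply_moves(moves=[{"jaw": 0.2, "offset": [-29, 2, 0], "rot": [0, 0, 2.2]}, {"jaw": 0.2, "offset": [-29, 3, 0], "rot": [0, 0, 2.2]}, {"jaw": 0.2, "offset": [-29, 4, 0], "rot": [0, 0, 2.2]}, {"jaw": 0.2, "offset": [-28, 5, 0], "rot": [0, 0, 2.2]}, {"jaw": 0.2, "offset": [-28, 6, 0], "rot": [0, 0, 2.2]}])

```text
time_s: 14.35
eef_pos: [0.5204, -0.1386, 0.2291]
eef_rot: [-0.002, 0.762, 0.648, -0.001]
wrist_force: [-0.4, -0.2, -0.5]
opening: 0.44
grasp_force: 60.1
```

```bash
python3 -c "
from h import *
plan((.542,-.237,.236),-16.6,4)"
```

```text
t 14.35 pos [ 0.5204 -0.1386  0.2291] tooly -9.3 tilt 0.22 dyaw -7.3 open 0.44 grasp 60.07 wf [-0.4 -0.2 -0.5] q6 -0.32
  off [-23.4   9.3  -1.7] rotz 1.83
  off [-23.1  10.   -1.7] rotz 1.83
  off [-22.8  10.8  -1.7] rotz 1.83
  off [-22.4  11.5  -1.7] rotz 1.83
```

Request:
apply_moves(moves=[{"jaw": 0.2, "offset": [-22, 8, -1], "rot": [0, 0, 1.8]}, {"jaw": 0.2, "offset": [-22, 8, -2], "rot": [0, 0, 1.8]}, {"jaw": 0.2, "offset": [-22, 10, -1], "rot": [0, 0, 1.8]}, {"jaw": 0.2, "offset": [-12, 6, -1], "rot": [0, 0, 1]}, {"jaw": 0.2, "offset": [0, 0, 0], "rot": [0, 0, 0]}])

```text
time_s: 14.98
eef_pos: [0.5377, -0.2209, 0.2362]
eef_rot: [-0.0, 0.796, 0.605, 0.0]
wrist_force: [0.5, 0.3, -2.1]
opening: 0.437
grasp_force: 60.1
```

```bash
python3 - <<'E'
from h import *
im,d,P=snap('scene','s4')
im2,d2,P2=snap('top')
for p,nm in((P,'scene'),(P2,'top')):
    x,y,z=p.transpose(2,0,1)
    ph=p[(np.abs(x-.5)<.06)&(np.abs(y+.378)<.03)&(z>.11)&(z<.22)]
    if len(ph)>50:
        c=np.median(ph,0);w=np.linalg.svd(ph-c,full_matrices=0)[2][2];print(nm,'phone plane',c.round(3),w.round(3))
x,y,z=P.transpose(2,0,1)
v=(np.hypot(x-.542,y+.237)<.03)&(z>.16)&(z<.27);Q=P[v]
am=v&(im[...,0].astype(int)-im[...,2]>50);print('amber',am.sum(),np.percentile(P[am],[3,50,97],axis=0).round(3).tolist())
wh=v&(im.min(2)>130);print('white',wh.sum(),np.percentile(P[wh],[3,50,97],axis=0).round(3).tolist())
plan((.542,-.237,.236),-16.6,1)
cv2.imwrite('pics/c4.png',np.hstack([cv2.resize(im[90:210,130:250],(400,400),interpolation=3),cv2.resize(im2[180:260,360:440],(400,400),interpolation=3)])[...,::-1])
E
```

```text
scene phone plane [ 0.506 -0.382  0.171] [-0.295 -0.955 -0.017]
top phone plane [ 0.494 -0.378  0.18 ] [-0.27  -0.962 -0.028]
amber 71 [[0.55, -0.224, 0.183], [0.554, -0.215, 0.209], [0.556, -0.209, 0.234]]
white 128 [[0.523, -0.232, 0.243], [0.542, -0.217, 0.263], [0.563, -0.209, 0.266]]
t 15.075 pos [ 0.5375 -0.2195  0.2361] tooly -15.5 tilt 0.04 dyaw -1.1 open 0.437 grasp 60.1 wf [-0.8  0.  -1. ] q6 -0.32
  off [-15.6   9.    0.1] rotz 1.1
```

View pics/c4.png

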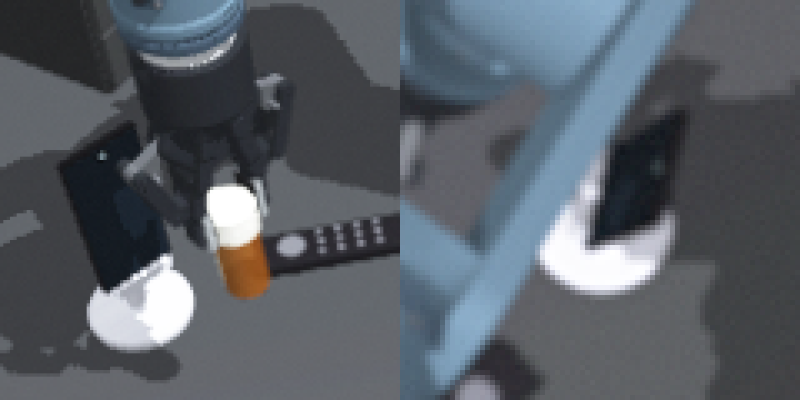

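Request:
apply_moves(moves=[{"jaw": 0.2, "offset": [-5, 3, 0], "rot": [0, 0, 0.5]}, {"jaw": 0.2, "offset": [-7, 4, 0], "rot": [0, 0, 0.5]}, {"jaw": 0.2, "offset": [-3, 2, 0], "rot": [0, 0, 0]}, {"jaw": 0.2, "offset": [0, 0, 0], "rot": [0, 0, 0]}, {"jaw": 0.2, "offset": [0, 0, 0], "rot": [0, 0, 0]}])

```text
time_s: 15.7
eef_pos: [0.542, -0.2368, 0.2362]
eef_rot: [-0.0, 0.801, 0.598, 0.0]
wrist_force: [0.2, -0.4, -1.1]
opening: 0.44
grasp_force: 60.1
```

Request:
apply_moves(moves=[{"jaw": 0.2, "offset": [0, 0, 0], "rot": [0, 0, 0]}, {"jaw": 0.2, "offset": [0, 0, 0], "rot": [0, 0, 0]}, {"jaw": 0.2, "offset": [0, 0, 0], "rot": [0, 0, 0]}, {"jaw": 0.2, "offset": [0, 0, 0], "rot": [0, 0, 0]}, {"jaw": 0.2, "offset": [0, 0, 0], "rot": [0, 0, 0]}])

```text
time_s: 16.32
eef_pos: [0.542, -0.2369, 0.2363]
eef_rot: [-0.0, 0.801, 0.598, -0.0]
wrist_force: [-0.0, -0.5, -1.2]
opening: 0.444
grasp_force: 60.1
```

```bash
python3 - <<'E'
from h import *
im,d,P=snap('scene','s5')
x,y,z=P.transpose(2,0,1)
v=(np.hypot(x-.542,y+.237)<.034)&(z>.16)&(z<.27)
top=P[v&(im.min(2)>130)&(z>.258)];(cx,cy),r=cv2.minEnclosingCircle((top[:,:2]*1000).astype(np.float32));print('captop',len(top),np.median(top,0).round(3),cx,cy,r)
dd=top[:,:2]-np.array([.542,-.237]);rr=np.hypot(*dd.T);f=np.argsort(rr)[-5:];print('far',np.degrees(np.arctan2(dd[f,1],dd[f,0])).round(),rr[f].round(4))
am=v&(im[...,0].astype(int)-im[...,2]>50);A=P[am]
print('amber axis tilt',np.polyfit(A[:,2],A[:,0],1)[0],np.polyfit(A[:,2],A[:,1],1)[0])
c=(np.abs(x-.52)<.12)&(np.abs(y+.1)<.09)&(z>.03)&(z<.06);print('case top z',np.percentile(z[c],[5,50,95]),c.sum())
plan((.542,-.237,.236),-16.6,1)
E
```

```text
captop 174 [ 0.544 -0.231  0.263] 543.7403564453125 -232.7806854248047 25.831296920776367
far [137.   9.  12.   6.   3.] [0.0271 0.0271 0.0272 0.0273 0.0275]
amber axis tilt 0.016302944674846925 0.018154955031039925
case top z [0.03390085 0.04109227 0.04428545] 1169
t 16.375 pos [ 0.5421 -0.2369  0.2363] tooly -16.5 tilt 0.0 dyaw -0.1 open 0.441 grasp 60.1 wf [ 0.2  0.5 -0. ] q6 -0.32
  off [-0.1 -0.1  0.3] rotz 0.09
```

```bash
python3 -c "
from bench import ctrl
print(ctrl.hand_in())"
```

```text
the job is handed in; nothing more can be done
None
```

I handed the job in; the verdict wasn't returned. By my last measurements the case lies flat on bare table, and the vial is held upright by its cap with the label about 13 cm in front of the lens and facing it.

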